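Roller the bench belt sander and hold its tension arm back for the new belt

ROBOT

A 6-joint arm with a two-finger parallel gripper is mounted at the origin on the work surface. World frame = base frame: x ahead of the robot, y to its left, z up, the work surface at z = 0. Lengths are in m, angles in rad, forces in N, time in s.
With the tool pointing down it reaches from about 0.225 to 0.725 m from the base axis. Payload 3.1 kg.
Tool frame: the origin (TCP) lies between the finger pads; the fingertips stand 14 mm ahead of it and the grasp point (between the pads) lies 5 mm behind it (nose_length is the distance from the TCP to the fingertips, in m); z points along the fingers, y is the line along which they close (so a half turn about z gives the same grasp; the last joint's range is limited). The gripper opens to 85 mm and grips with 20 to 120 N. Pads are 22 mm wide; open, the fingers measure 114 mm over their backs; the gripper's body (76 mm by 85 mm) begins 54 mm behind the grasp point. The pads swing forward as they close: fully open they stand 13 mm farther back than shut.
Start: joints at [-1.408, 0.048, 0.099, 1.622, 0, 1.443], TCP at [0.151, -0.503, 0.245] pointing down, gripper open.
Joint ranges: [-2.91, 2.91], [-0.99, 1.94], [-1.21, 1.42], [-2.12, 2.29], [-1.49, 1.47], [-3.14, 3.14]. Speed limits (rad/s): [2.79, 2.79, 3.14, 3.14, 3.14, 3.14].

INTERFACE

Orientations are given as a rotation vector (axis times angle).
In Python, from station import * gives the robot as it stands.
- The arm moves only by the shell command python3 -m creep 'ROWS' [FORCE]. ROWS is JSON, a list of rows, each an object of numbers: "hand": the finger opening in cm, from 0 to 8.54; "tx", "ty", "tz": the shift along the tool's x, y, z in cm; "twist": the turn about the tool's z in rad. In form: [{"hand": .., "tx": .., "ty": .., "tz": .., "twist": ..}, ...]. A call has 1 to 20 rows; each row is the pose to reach, as a shift and turn from the pose commanded when the call began, along the tool's axes at that moment; what a row does not reach only later rows make up. A row lasts 1/8 s, in which the tool goes at most 62.5 mm and 10.7 degrees, less where a joint would pass 70% of its speed; a pose out of reach is approached as far as the arm can. A call with a gripper value outside its range is refused whole. The fingers move at their own pace and stop on an object; FORCE is the grip in N (left out, the last holds). Time passes only in rows, so rows that repeat a pose let the fingers close. It gives the time, the measured TCP pose, the force, the opening and the grip force at its end, in the units of the state.
- observe(): the state, without advancing time (a new reading comes with each control period).
- grab_frame(name): name is "scene" or "top" or "wrist"; returns the picture (384x512x3 uint8, red, green, blue); there is no depth.
- camera_params(name): a dict with "mtx" (3x3 intrinsics, pixels), "world_from_camera" (4x4, takes a point from camera to world coordinates); the wrist camera has in their place "mount" (4x4, takes a point from camera to tool coordinates, whose origin is the TCP and whose axes are the flange's). Camera axes: x right, y down, z forward; pixel columns grow to the right and rows downward; lengths in m; the calibration is good to about 2 mm. A picture is of the moment at which its call begins: read the wrist's pose just before it. camera_params takes no time and is no camera call.
- sign_off(): hands the job in; it is judged then, once.
The state is a dict: "t": time; "qpos": joint angles; "joint_vel": joint speeds; "joint_efforts": joint torques, N m; "tool_pos": TCP position; "ee_rot": TCP orientation; "wrist_force": force on the tool from outside, world axes, zero at the start; "ft_torque": the same for the moment, N m; "grip_width": opening from 0.0 (shut) to 1.0 (fully open); "grasp_force": force on a finger pad.
Only numpy, scipy, OpenCV 4.12 (cv2) and the standard library are available. Lean on these libraries where they do the work, as an engineer would, in place of code of your own. Each camera call takes 0.05 s, during which the arm holds its last target. There are 200 camera calls.

TASK

Get the belt sander ready for its new belt: slide the small loose roller right down onto the bare fixed spindle at the end of the platen, and the large roller right down onto the spindle of the sprung tension arm, in either order, and let both go. Then push the tension arm in by its thumb post, against its spring and past the last of the three ratchet clicks, and finish holding it there with the spring pressing on your fingers, not resting on the pawl: do not let go, the belt goes on while you hold. Leave the other things on the table as they are.

Things in the scene. Friction and masses are not known exactly. Their poses are not given: they have to be found in the camera images.
- sander: Small bench edge-sander, belt and guard off, fixed: dark box 200 (its x) x 320 (its y) x 75 mm high with a grey deck; origin at the centre of its underside, z up. Above the deck, at its +x edge: steel platen 150 mm long, 56 mm high, between the rubber drive drum (-y end) and the bare nose spindle (+y end). On its -x side: the tension arm (flat bar 10 mm above the deck).
- nose_spindle (a point): Bare fixed steel spindle on the deck, 10 mm diameter, upright, axes as the sander's. The point lies on its axis where the centre of a fully seated roller is: 108 mm above the table, 15 mm above the spindle's shoulder (93 mm above the table). The shaft stands 40 mm above the shoulder, the last 8 mm tapered. The small roller belongs here.
- idler_spindle (a point): Spindle on the tension arm, 85 mm from the pivot, same shaft and same heights as the nose spindle: the point is where the centre of a fully seated roller is, 108 mm above the table, 15 mm above the shoulder. It moves with the arm; its y axis points along the arm from the pivot to the thumb post. The large roller belongs here.
- nose_roller_mid (a point): Centre of the small aluminium roller: 26 mm diameter, 30 mm tall, with a plain 12 mm bore right through; about 40 g; starts standing upright on the table (z along the bore). Either end may be up.
- nose_roller: The same small roller; origin at the centre of its underside.
- idler_roller_mid (a point): Centre of the large aluminium roller: 40 mm diameter, 30 mm tall, 12 mm bore right through; about 90 g; starts standing upright on the table. Either end may be up.
- idler_roller: The same large roller; origin at the centre of its underside.
- tension_pivot (a point): Point on the upright pivot axis of the tension arm, 92 mm above the table.
- thumb_post: Upright knurled steel post (a sleeve free to turn) at the free end of the tension arm, 135 mm from the pivot and 50 mm beyond the idler spindle: 14 mm diameter (18 mm at its 7 mm thick head), 45 mm tall; origin at the centre of its foot, 85 mm above the table; its top is at 130 mm.
- tensioner (a joint): Tension arm angle (rad): 0 at the outer rest stop; grows as the thumb post is pushed inwards (from the -x side towards the platen, clockwise from above); 0.68 at the inner stop. Spring at the post: 4 N at 0, 9 N at 0.5, 11 N at 0.68. Clicks at 0.16, 0.32, 0.48: past each the pawl catches it (let go, it settles 0.02 lower). Starts at rest on the outer stop.
- pawl (a joint): Travel of the sprung pawl slider (m): 0 when dropped behind a tooth, up to 0.004 as a tooth passes under it. It works by itself.
- stamp_a: Bystander: wooden stamp 26 x 45 x 25 mm with a rubber die on top, lying between the two rollers; origin at the centre of its underside.
- stamp_b: Bystander: the like stamp, at the right of the sander.
- glue_bottle: Bystander: white glue bottle with a nozzle, 40 mm across, 125 mm tall.
- ink_pad: Bystander: black ink pad case 70 x 110 x 28 mm.
- pen_cap: Bystander: blue pen cap standing up, 18 mm across, 40 mm tall.
- eraser: Bystander: white eraser 22 x 45 x 13 mm.
- pencil: Bystander: pencil lying down, 180 mm long, 8 mm thick.
- scissors: Bystander: yellow-handled scissors lying down, 180 mm long, 10 mm thick.

How it is judged:
By the outcome, as a careful person would: the job done as asked, in the order asked, and still so for the second after the job is handed in, while the arm keeps its last pose, push and grip.
It also fails if it takes over 64 s, if anything falls off the work surface, if the arm or the gripper's body presses on something with over 40 N, if the wrist force passes 120 N, or if a joint passes its speed limit or range.

## Working session

There is one attempt and no reset: what is moved stays moved. The work goes in short steps, Python scripts to look and compute and a shell command to move; the robot and the scene stay as the last step left them, time stands still between calls to the robot, and variables do not carry over. Pictures are saved under pics/ and viewed, at most 10 in all, crops included, and the job is handed in when it is done.

```bash
ls; mkdir -p pics; python3 - <<'E'
from station import *
import cv2
for n in ("scene","top"):
    cv2.imwrite(f"pics/{n}0.png",grab_frame(n)[:,:,::-1])
    p=camera_params(n);print(n,p["mtx"],p["world_from_camera"])
print(camera_params("wrist"))
print(observe())
E
```

```text
pics
scene [[360.59461864   0.         257.87571926]
 [  0.         360.59461864 191.77709057]
 [  0.           0.           1.        ]] [[-0.72343216  0.47884803 -0.49734342  1.20413403]
 [ 0.69016264  0.48288498 -0.53897832  0.71632464]
 [-0.01792904 -0.7331621  -0.67981754  0.98962392]
 [ 0.          0.          0.          1.        ]]
top [[382.72714991   0.         252.72449338]
 [  0.         382.72714991 190.38331091]
 [  0.           0.           1.        ]] [[ 0.00931366 -0.9926815   0.12040222  0.42427814]
 [-0.99995254 -0.00890176  0.00395849  0.00304014]
 [-0.00285773 -0.12043337 -0.9927173   1.31353508]
 [ 0.          0.          0.          1.        ]]
{'mtx': array([[271.70201498,   0.        , 261.40629482],
       [  0.        , 271.70201498, 193.16956823],
       [  0.        ,   0.        ,   1.        ]]), 'mount': array([[-2.55702081e-05, -9.58711931e-01, -2.84379030e-01,
         7.29362755e-02],
       [ 9.99999862e-01,  1.24793452e-04, -5.10625469e-04,
        -2.15387000e-04],
       [ 5.25031371e-04, -2.84379004e-01,  9.58711795e-01,
        -1.28557337e-01],
       [ 0.00000000e+00,  0.00000000e+00,  0.00000000e+00,
         1.00000000e+00]])}
{'t': 0.1, 'qpos': array([-1.40778486e+00,  4.87013018e-02,  9.77401747e-02,  1.62196500e+00,
        2.01531619e-05,  1.44299546e+00]), 'joint_vel': array([-0.0014056 , -0.0023824 ,  0.0052589 , -0.00037884, -0.00152609,
       -0.00013209]), 'joint_efforts': array([ 2.71965320e-03, -3.39850652e+01,  3.20935929e+01,  1.57713942e-02,
       -1.06264620e-04, -1.75030257e-07]), 'tool_pos': array([ 0.15044334, -0.50244993,  0.24421416]), 'ee_rot': array([-3.10633251e+00, -4.54890306e-01,  2.72252274e-05]), 'wrist_force': array([-0.10477151,  0.27173849, -0.29849785]), 'ft_torque': array([-0.01340674, -0.02659624,  0.01379454]), 'grasp_force': 0.0, 'grip_width': 0.9958629406067697}
```

View pics/top0.png

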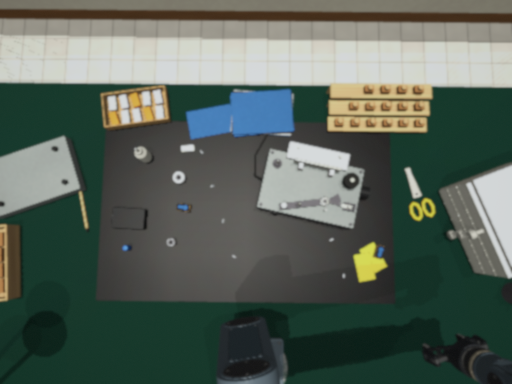

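View pics/scene0.png

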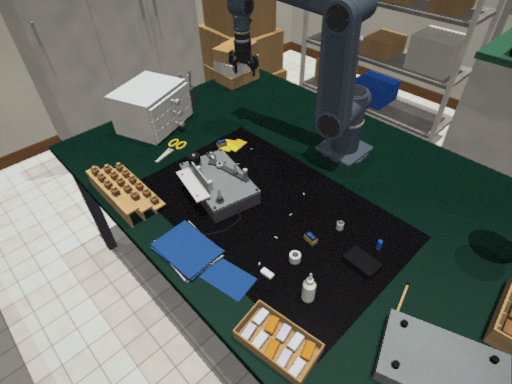

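```bash
cat > h.py <<'E'
from station import *
import numpy as np, cv2
from scipy.spatial.transform import Rotation as R
def cam(n):
    p=camera_params(n)
    if n!="wrist": return p["mtx"],p["world_from_camera"]
    o=observe();T=np.eye(4);T[:3,:3]=R.from_rotvec(o["ee_rot"]).as_matrix();T[:3,3]=o["tool_pos"]
    return p["mtx"],T@p["mount"]
def pix2w(K,W,u,v,z):
    d=W[:3,:3]@np.linalg.solve(K,[u,v,1.]);c=W[:3,3]
    return c+d*(z-c[2])/d[2]
def w2pix(K,W,p):
    q=K@(W[:3,:3].T@(np.asarray(p)-W[:3,3]));return q[:2]/q[2]
def shot(name):
    K,W=cam("wrist");im=grab_frame("wrist")[:,:,::-1].copy()
    cv2.imwrite(f"pics/{name}.png",im);np.savez(f"pics/{name}.npz",K=K,W=W);return im,K,W
def load(name):
    d=np.load(f"pics/{name}.npz");return d["K"],d["W"]
def rel(target):
    "shift in tool axes, cm, from present pose"
    o=observe();return R.from_rotvec(o["ee_rot"]).inv().apply(np.asarray(target)-o["tool_pos"])*100
E
python3 - <<'E'
from h import *
im=cv2.imread("pics/top0.png")
a=cv2.resize(im[135:260,240:380],None,fx=4.2,fy=4.2,interpolation=cv2.INTER_CUBIC)
cv2.imwrite("pics/topc.png",a)
K,W=cam("top")
for n,u,v,z in [("big",179,177,.03),("small",171,242,.03),("sander",312,188,.075),("nosetip",277,163,.13),("stampa",183,208,.02)]:
    print(n,pix2w(K,W,u,v,z).round(3))
print(R.from_rotvec(observe()["ee_rot"]).as_matrix().round(3))
E
```

```text
big [0.623 0.259 0.03 ]
small [0.405 0.278 0.03 ]
sander [ 0.584 -0.185  0.075]
nosetip [ 0.655 -0.068  0.13 ]
stampa [0.519 0.244 0.02 ]
[[ 0.958  0.287 -0.   ]
 [ 0.287 -0.958  0.002]
 [ 0.    -0.002 -1.   ]]
```

View pics/topc.png

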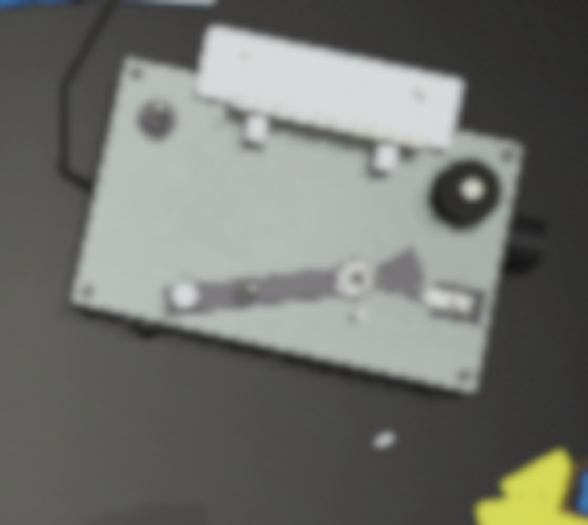

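```bash
python3 -m creep '[{"tx":49,"ty":-21,"tz":-8},{"tx":49,"ty":-21,"tz":-8},{"tx":49,"ty":-21,"tz":-8},{"tx":49,"ty":-21,"tz":-8},{"tx":49,"ty":-21,"tz":-8},{"tx":49,"ty":-21,"tz":-8},{"tx":49,"ty":-21,"tz":-8},{"tx":49,"ty":-21,"tz":-8},{"tx":49,"ty":-21,"tz":-8},{"tx":49,"ty":-21,"tz":-8},{"tx":49,"ty":-21,"tz":-8},{"tx":49,"ty":-21,"tz":-8}]'; python3 - <<'E'
from h import *
im,K,W=shot("s1"); print(W.round(3)); print(observe()["qpos"].round(3))
cv2.imwrite("pics/s1b.png",cv2.resize(im,(800,600),interpolation=cv2.INTER_CUBIC))
E
```

```text
[[ 0.287 -0.918 -0.273  0.22 ]
 [-0.958 -0.276 -0.079 -0.482]
 [-0.003  0.284 -0.959  0.373]
 [ 0.     0.     0.     1.   ]]
[-1.408  0.049  0.098  1.622  0.     1.443]schema error: expected keys hand, tx, ty, tz, twist
```

View pics/s1b.png

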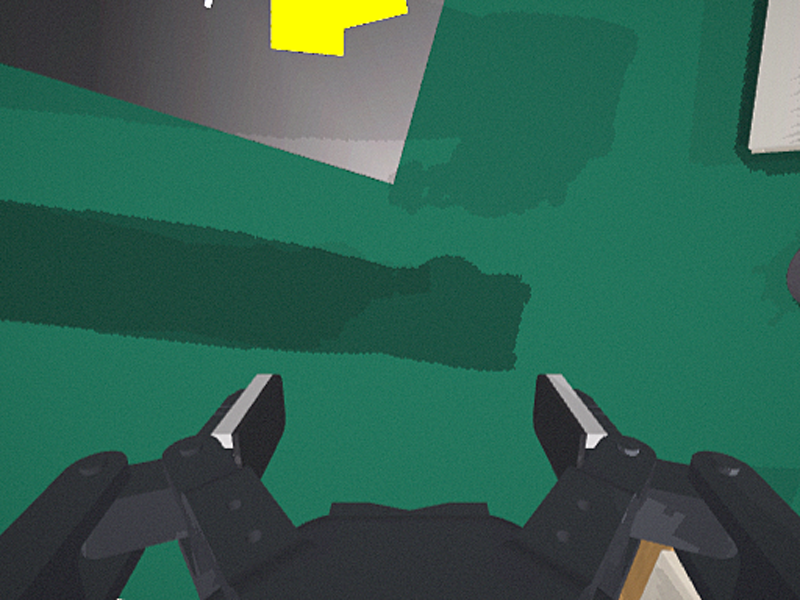

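```bash
python3 -m creep '[{"hand":8.5,"tx":41,"ty":-23,"tz":-8,"twist":0},{"hand":8.5,"tx":41,"ty":-23,"tz":-8,"twist":0},{"hand":8.5,"tx":41,"ty":-23,"tz":-8,"twist":0},{"hand":8.5,"tx":41,"ty":-23,"tz":-8,"twist":0},{"hand":8.5,"tx":41,"ty":-23,"tz":-8,"twist":0},{"hand":8.5,"tx":41,"ty":-23,"tz":-8,"twist":0},{"hand":8.5,"tx":41,"ty":-23,"tz":-8,"twist":0},{"hand":8.5,"tx":41,"ty":-23,"tz":-8,"twist":0},{"hand":8.5,"tx":41,"ty":-23,"tz":-8,"twist":0},{"hand":8.5,"tx":41,"ty":-23,"tz":-8,"twist":0},{"hand":8.5,"tx":41,"ty":-23,"tz":-8,"twist":0},{"hand":8.5,"tx":41,"ty":-23,"tz":-8,"twist":0}]'; python3 - <<'E'
from h import *
im,K,W=shot("s2"); print(W.round(3)); print(observe()["qpos"].round(3))
cv2.imwrite("pics/s2b.png",cv2.resize(im,(800,600),interpolation=cv2.INTER_CUBIC))
E
```

```text
t: 1.65
tool_pos: [0.4767, -0.1659, 0.3252]
ee_rot: [-3.109, -0.452, 0.001]
wrist_force: [-0.1, -0.0, 0.3]
grip_width: 0.995
grasp_force: 0.0
[[ 0.285 -0.919 -0.273  0.547]
 [-0.959 -0.273 -0.08  -0.145]
 [-0.001  0.285 -0.959  0.454]
 [ 0.     0.     0.     1.   ]]
[-0.468  0.032  0.244  1.783 -0.     2.385]
```

View pics/s2b.png

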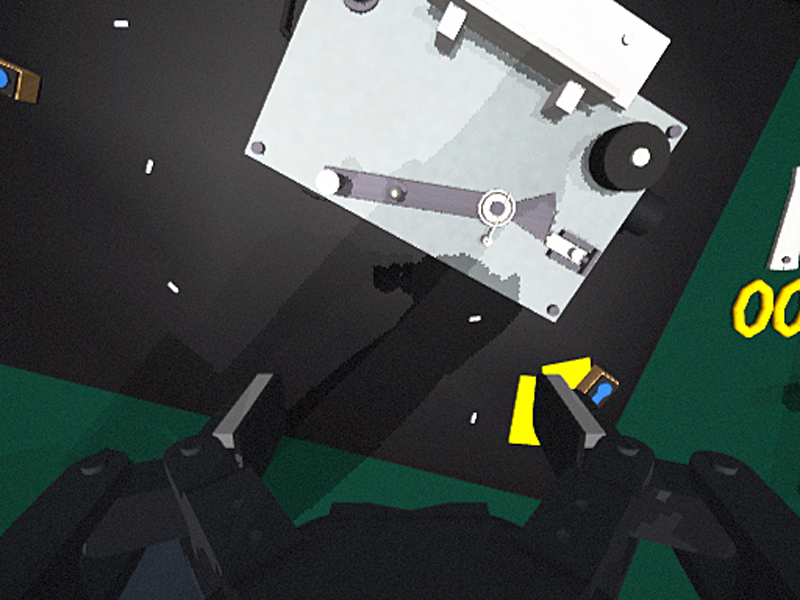

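```bash
python3 -m creep '[{"hand":8.5,"tx":9,"ty":-6,"tz":0,"twist":0},{"hand":8.5,"tx":9,"ty":-6,"tz":0,"twist":0},{"hand":8.5,"tx":9,"ty":-6,"tz":0,"twist":0},{"hand":8.5,"tx":9,"ty":-6,"tz":0,"twist":0}]'; python3 - <<'E'
from h import *
im,K,W=shot("s3"); print(W[:3,3].round(3))
cv2.imwrite("pics/s3b.png",cv2.resize(im[:260],(800,406),interpolation=cv2.INTER_CUBIC))
E
python3 -m creep '[{"hand":8.5,"tx":0,"ty":-31,"tz":0,"twist":0},{"hand":8.5,"tx":0,"ty":-31,"tz":0,"twist":0},{"hand":8.5,"tx":0,"ty":-31,"tz":0,"twist":0},{"hand":8.5,"tx":0,"ty":-31,"tz":0,"twist":0},{"hand":8.5,"tx":0,"ty":-31,"tz":0,"twist":0},{"hand":8.5,"tx":-10,"ty":-31,"tz":0,"twist":0},{"hand":8.5,"tx":-16,"ty":-31,"tz":0,"twist":0},{"hand":8.5,"tx":-18,"ty":-31,"tz":0,"twist":0},{"hand":8.5,"tx":-18,"ty":-31,"tz":0,"twist":0}]'; python3 - <<'E'
from h import *
im,K,W=shot("r1"); print(W[:3,3].round(3))
cv2.imwrite("pics/r1b.png",cv2.resize(im,(800,600),interpolation=cv2.INTER_CUBIC))
E
```

```text
t: 2.2
tool_pos: [0.546, -0.0823, 0.3252]
ee_rot: [3.108, 0.455, -0.001]
wrist_force: [0.6, -0.3, -0.0]
grip_width: 0.99
grasp_force: 0.0
[ 0.616 -0.061  0.454]
t: 3.38
tool_pos: [0.284, 0.1569, 0.3266]
ee_rot: [-3.103, -0.46, -0.005]
wrist_force: [0.9, 0.3, 0.1]
grip_width: 0.993
grasp_force: 0.0
[0.353 0.178 0.455]
```

View pics/s3b.png

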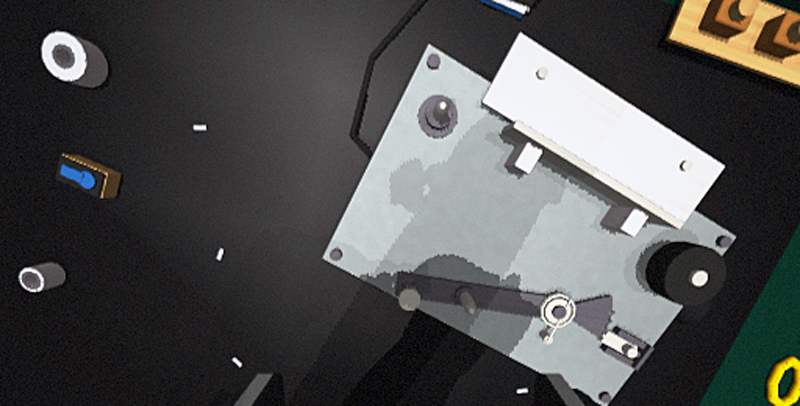

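View pics/r1b.png

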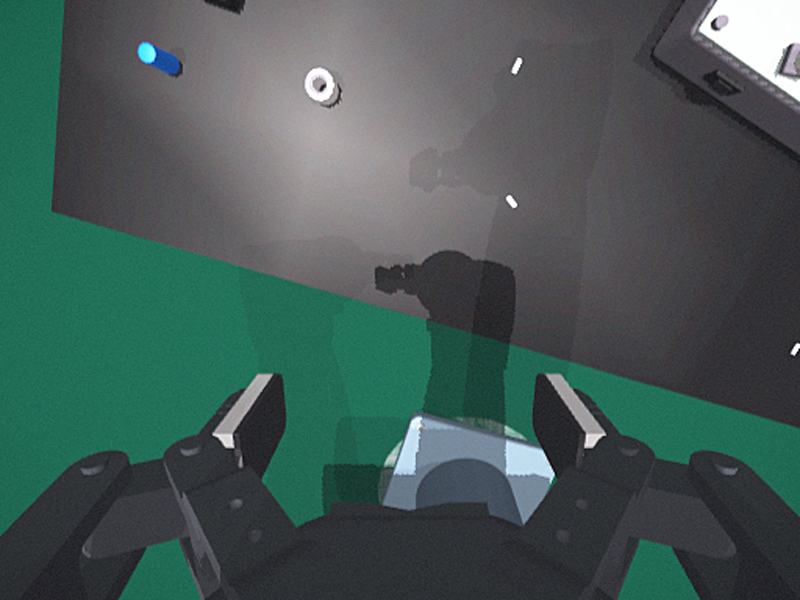

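```bash
python3 - <<'E'
from h import *
s=1.5625
def P(im,u,v,z):
    K,W=load(im);return pix2w(K,W,u/s,v/s,z)
q={}
for n,im,u,v,z in [("big","s3",65,56,.03),("small3","s3",32,279,.03),("small","r1",320,85,.03),("stampa","s3",80,178,.025),("nosetip","s3",442,106,.133),("nosecol","s3",437,117,.093),
 ("post3","s3",409,299,.13),("post2","s2",328,181,.13),("idl3","s3",462,294,.133),("idl2","s2",397,188,.133),("piv3","s3",558,311,.1),("piv2","s2",497,208,.1),("cornA3","s3",429,44,.075),("cornB3","s3",322,262,.075),("cornB2","s2",245,153,.075),("cornC2","s2",555,321,.075)]:
    q[n]=P(im,u,v,z);print(n,q[n].round(4))
a=lambda d:np.degrees(np.arctan2(d[1],d[0]))
print("sanderx",a(q["cornA3"]-q["cornB3"]),a(q["cornB2"]-q["cornC2"])-90, np.linalg.norm(q["cornA3"]-q["cornB3"]),np.linalg.norm(q["cornB2"]-q["cornC2"]))
for k in "23": print(np.linalg.norm((q["post"+k]-q["idl"+k])[:2]),np.linalg.norm((q["post"+k]-q["piv"+k])[:2]),a(q["post"+k]-q["piv"+k]))
E
```

```text
big [0.626  0.2604 0.03  ]
small3 [0.4079 0.2796 0.03  ]
small [0.4068 0.2799 0.03  ]
stampa [0.5224 0.2434 0.025 ]
nosetip [ 0.6668 -0.0701  0.133 ]
nosecol [ 0.6645 -0.0699  0.093 ]
post3 [ 0.5259 -0.0884  0.13  ]
post2 [ 0.5261 -0.0892  0.13  ]
idl3 [ 0.5426 -0.1268  0.133 ]
idl2 [ 0.5359 -0.1392  0.133 ]
piv3 [ 0.5445 -0.219   0.1   ]
piv2 [ 0.5429 -0.2211  0.1   ]
cornA3 [ 0.7157 -0.0481  0.075 ]
cornB3 [ 0.5215 -0.0076  0.075 ]
cornB2 [ 0.5249 -0.0074  0.075 ]
cornC2 [ 0.46   -0.3146  0.075 ]
sanderx -11.798592675260265 -11.924795783455778 0.19838541303568855 0.31396450401826453
0.050889884383238985 0.1329553374839213 97.23439253163613
0.0418381068913757 0.13187005569661225 98.08199574752572
```

```bash
python3 -m creep '[{"hand":5,"tx":15.4,"ty":-8.2,"tz":5,"twist":-0.2},{"hand":5,"tx":15.4,"ty":-8.2,"tz":10,"twist":-0.4},{"hand":5,"tx":15.4,"ty":-8.2,"tz":15,"twist":-0.6},{"hand":5,"tx":15.4,"ty":-8.2,"tz":20,"twist":-0.8},{"hand":5,"tx":15.4,"ty":-8.2,"tz":22,"twist":-1.0},{"hand":5,"tx":15.4,"ty":-8.2,"tz":22,"twist":-1.07},{"hand":5,"tx":15.4,"ty":-8.2,"tz":22,"twist":-1.07},{"hand":5,"tx":15.4,"ty":-8.2,"tz":22,"twist":-1.07},{"hand":5,"tx":15.4,"ty":-8.2,"tz":22,"twist":-1.07}]'; python3 - <<'E'
from h import *
o=observe();M=R.from_rotvec(o["ee_rot"]).as_matrix();print(M.round(3),o["qpos"].round(2))
print(rel([.4073,.2797,.017]).round(2))
im,K,W=shot("r2")
print(w2pix(K,W,[.4073,.2797,.03]),w2pix(K,W,[.626,.2604,.03]))
g=cv2.cvtColor(im,cv2.COLOR_BGR2GRAY)
u,v=w2pix(K,W,[.4073,.2797,.03]).astype(int)
c=im[max(v-60,0):v+60,u-80:u+80];cv2.imwrite("pics/r2c.png",cv2.resize(c,None,fx=5,fy=5,interpolation=cv2.INTER_CUBIC));print(u-80,max(v-60,0))
E
```

```text
t: 4.55
tool_pos: [0.4109, 0.2829, 0.1069]
ee_rot: [-2.436, -1.978, -0.007]
wrist_force: [1.0, -0.1, 0.4]
grip_width: 0.584
grasp_force: 0.0
[[ 0.205  0.979  0.001]
 [ 0.979 -0.205  0.005]
 [ 0.006 -0.    -1.   ]] [ 0.47 -0.01 -0.23  1.34  0.    2.24]
[-0.43 -0.29  8.99]
[257.41295007 212.52166414] [537.13744021 181.14508546]
177 152
```

View pics/r2c.png

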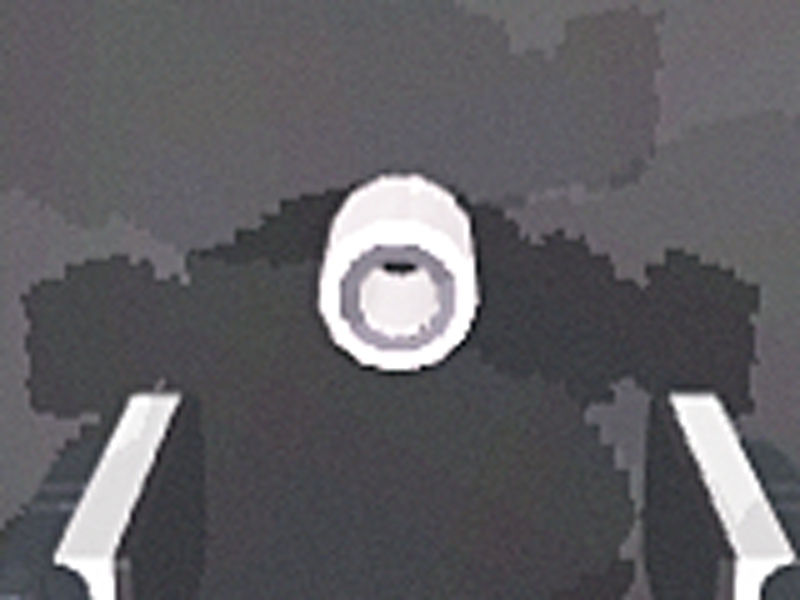

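```bash
python3 -m creep '[{"hand":5,"tx":-0.37,"ty":-0.33,"tz":3,"twist":0},{"hand":5,"tx":-0.37,"ty":-0.33,"tz":6,"twist":0},{"hand":5,"tx":-0.37,"ty":-0.33,"tz":7.5,"twist":0},{"hand":5,"tx":-0.37,"ty":-0.33,"tz":7.5,"twist":0},{"hand":5,"tx":-0.37,"ty":-0.33,"tz":7.5,"twist":0}]' 40; python3 - <<'E'
from h import *
K,W=load("r2");p=pix2w(K,W,256.8,211.6,.03);print(p)
p[2]=.017;print(rel(p).round(3))
E
```

```text
t: 5.22
tool_pos: [0.4067, 0.2805, 0.0321]
ee_rot: [-2.434, -1.98, -0.006]
wrist_force: [0.5, -0.8, 0.4]
grip_width: 0.585
grasp_force: 0.0
[0.40698219 0.28057252 0.03      ]
[1.000e-03 2.400e-02 1.505e+00]
```

```bash
python3 -m creep '[{"hand":5,"tx":0,"ty":0.02,"tz":1.5,"twist":0},{"hand":5,"tx":0,"ty":0.02,"tz":1.5,"twist":0},{"hand":2.2,"tx":0,"ty":0.02,"tz":1.5,"twist":0},{"hand":2.2,"tx":0,"ty":0.02,"tz":1.5,"twist":0},{"hand":2.2,"tx":0,"ty":0.02,"tz":1.5,"twist":0},{"hand":2.2,"tx":0,"ty":0.02,"tz":1.5,"twist":0},{"hand":2.2,"tx":0,"ty":0.02,"tz":1.5,"twist":0},{"hand":2.2,"tx":0,"ty":0.02,"tz":1.5,"twist":0}]' 40; python3 - <<'E'
from h import *
print(rel([.6650,-.0700,.22]).round(3))
E
```

```text
t: 6.22
tool_pos: [0.4061, 0.2801, 0.0159]
ee_rot: [-2.434, -1.98, -0.003]
wrist_force: [0.2, -0.7, 1.1]
grip_width: 0.295
grasp_force: 39.3
[-28.917  32.445 -20.593]
```

```bash
python3 -m creep '[{"hand":2.2,"tx":0,"ty":0,"tz":-5,"twist":0},{"hand":2.2,"tx":0,"ty":0,"tz":-10,"twist":0},{"hand":2.2,"tx":-4,"ty":4,"tz":-15.9,"twist":0},{"hand":2.2,"tx":-8,"ty":8,"tz":-15.9,"twist":0},{"hand":2.2,"tx":-12,"ty":12,"tz":-15.9,"twist":0},{"hand":2.2,"tx":-16,"ty":16,"tz":-15.9,"twist":0},{"hand":2.2,"tx":-20,"ty":20,"tz":-15.9,"twist":0},{"hand":2.2,"tx":-24,"ty":24,"tz":-15.9,"twist":0},{"hand":2.2,"tx":-28,"ty":28,"tz":-15.9,"twist":0},{"hand":2.2,"tx":-31,"ty":31,"tz":-15.9,"twist":0},{"hand":2.2,"tx":-32.4,"ty":32.4,"tz":-15.9,"twist":0},{"hand":2.2,"tx":-32.4,"ty":32.4,"tz":-15.9,"twist":0},{"hand":2.2,"tx":-32.4,"ty":32.4,"tz":-15.9,"twist":0},{"hand":2.2,"tx":-32.4,"ty":32.4,"tz":-15.9,"twist":0}]' ; python3 - <<'E'
from h import *
im,K,W=shot("n1")
o=observe();M=R.from_rotvec(o["ee_rot"]).as_matrix();print(M.round(3))
print("nose tip pred",w2pix(K,W,[.666,-.07,.133]),"col",w2pix(K,W,[.666,-.07,.093]))
t=o["tool_pos"]
print("roller top pred",w2pix(K,W,[t[0],t[1],t[2]+.014]), "bot",w2pix(K,W,[t[0],t[1],t[2]-.016]))
# montage: n1 region around nose and roller; s2 post/idler; s3 idler/nose
def crop(name,u,v,w,h,f):
    a=cv2.imread(f"pics/{name}.png");u,v=int(u),int(v);x0=max(u-w//2,0);y0=max(v-h//2,0);print(name,x0,y0,f)
    return cv2.resize(a[y0:y0+h,x0:x0+w],(w*f,h*f),interpolation=cv2.INTER_CUBIC)
u,v=w2pix(K,W,[.666,-.07,.12])
A=crop("n1",u,v+25,100,120,5)
B=crop("s2",232,120,60,40,5);C=crop("s3",280,190,60,40,5);D=crop("s3",280,70,60,40,5)
cv2.imwrite("pics/n1m.png",np.hstack([A,np.vstack([B,C,D])]))
E
```

```text
t: 7.98
tool_pos: [0.6569, -0.1027, 0.1729]
ee_rot: [-2.432, -1.981, -0.003]
wrist_force: [0.6, -0.4, -0.2]
grip_width: 0.294
grasp_force: 39.5
[[ 0.202  0.979 -0.001]
 [ 0.979 -0.202  0.004]
 [ 0.004 -0.002 -1.   ]]
nose tip pred [264.71814788 176.96822335] col [264.23377402 165.49678796]
roller top pred [260.89009349 270.90259678] bot [261.10071609 242.49815761]
n1 214 137 5
s2 202 100 5
s3 250 170 5
s3 250 50 5
```

View pics/n1m.png

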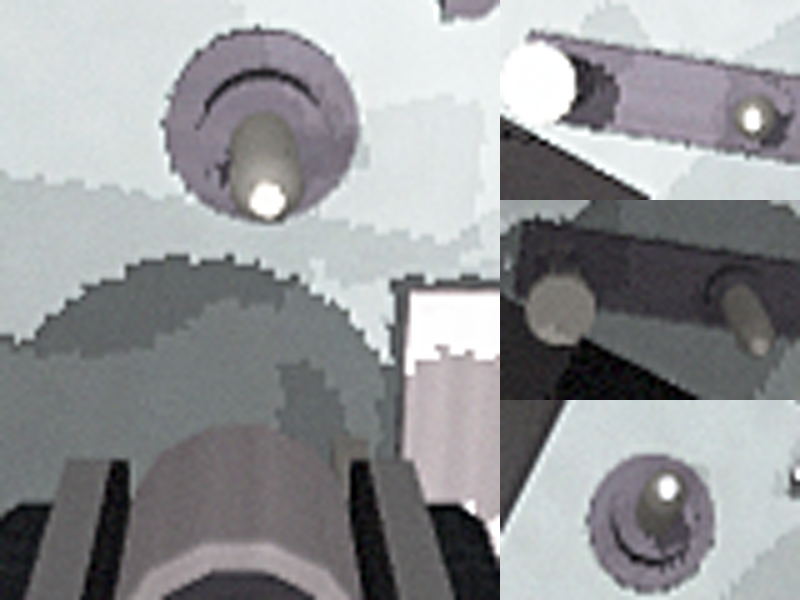

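```bash
python3 - <<'E'
from h import *
for n,im,u,v,z in [("nose","n1",267.2,176.8,.133),("nose","s3",283.4,67.4,.133),("idl","s2",252.6,123.8,.133),("idl","s3",302,199.2,.133),("post","s2",210,116.4,.13),("post","s3",262,192,.13)]:
    K,W=load(im);print(n,im,pix2w(K,W,u,v,z).round(4))
K,W=load("n1");o=observe();t=o["tool_pos"]
p=pix2w(K,W,262.2,240,t[2]+.0);q=pix2w(K,W,261.1,240,t[2]+.0);print("bias",p-q)
p=pix2w(K,W,267.2,176.8,.133);print(rel([p[0],p[1],t[2]]))
E
```

```text
nose n1 [ 0.6676 -0.0702  0.133 ]
nose s3 [ 0.6673 -0.0705  0.133 ]
idl s2 [ 0.5317 -0.1386  0.133 ]
idl s3 [ 0.5314 -0.1389  0.133 ]
post s2 [ 0.5256 -0.0895  0.13  ]
post s3 [ 0.5252 -0.089   0.13  ]
bias [ 0.00055995 -0.00011508  0.        ]
[3.39443388 0.38126771 0.01316554]
```

```bash
python3 -m creep '[{"hand":2.2,"tx":3.32,"ty":0.35,"tz":0,"twist":0},{"hand":2.2,"tx":3.32,"ty":0.35,"tz":1,"twist":0},{"hand":2.2,"tx":3.32,"ty":0.35,"tz":1.5,"twist":0},{"hand":2.2,"tx":3.32,"ty":0.35,"tz":1.5,"twist":0},{"hand":2.2,"tx":3.32,"ty":0.35,"tz":2.2,"twist":0},{"hand":2.2,"tx":3.32,"ty":0.35,"tz":2.8,"twist":0},{"hand":2.2,"tx":3.32,"ty":0.35,"tz":3.3,"twist":0},{"hand":2.2,"tx":3.32,"ty":0.35,"tz":3.8,"twist":0},{"hand":2.2,"tx":3.32,"ty":0.35,"tz":3.8,"twist":0}]'
```

```text
t: 9.15
tool_pos: [0.667, -0.0719, 0.134]
ee_rot: [-2.433, -1.979, -0.001]
wrist_force: [0.1, 0.6, -0.6]
grip_width: 0.292
grasp_force: 39.5
```

```bash
python3 -m creep '[{"hand":2.2,"tx":0,"ty":0,"tz":0.6,"twist":0},{"hand":2.2,"tx":0,"ty":0,"tz":1.2,"twist":0},{"hand":2.2,"tx":0,"ty":0,"tz":1.8,"twist":0},{"hand":2.2,"tx":0,"ty":0,"tz":2.3,"twist":0},{"hand":2.2,"tx":0,"ty":0,"tz":2.45,"twist":0},{"hand":2.2,"tx":0,"ty":0,"tz":2.45,"twist":0}]'
```

```text
t: 9.9
tool_pos: [0.6673, -0.0718, 0.1102]
ee_rot: [-2.434, -1.98, -0.002]
wrist_force: [0.1, 0.2, -0.4]
grip_width: 0.293
grasp_force: 39.6
```

```bash
python3 -m creep '[{"hand":2.2,"tx":0,"ty":0,"tz":0.12,"twist":0},{"hand":2.2,"tx":0,"ty":0,"tz":0.16,"twist":0},{"hand":2.2,"tx":0,"ty":0,"tz":0.16,"twist":0}]'
```

```text
t: 10.28
tool_pos: [0.6676, -0.0718, 0.109]
ee_rot: [-2.434, -1.98, -0.003]
wrist_force: [0.3, 0.5, 0.3]
grip_width: 0.294
grasp_force: 39.6
```

```bash
python3 -m creep '[{"hand":4.2,"tx":0,"ty":0,"tz":0.1,"twist":0},{"hand":4.2,"tx":0,"ty":0,"tz":0.1,"twist":0},{"hand":4.2,"tx":0,"ty":0,"tz":0.1,"twist":0},{"hand":4.2,"tx":0,"ty":0,"tz":0.1,"twist":0},{"hand":4.2,"tx":0,"ty":0,"tz":-3,"twist":0},{"hand":4.2,"tx":0,"ty":0,"tz":-6,"twist":0},{"hand":4.2,"tx":0,"ty":0,"tz":-9,"twist":0},{"hand":7,"tx":2,"ty":0,"tz":-10,"twist":0},{"hand":7,"tx":2,"ty":0,"tz":-10,"twist":0}]'; python3 - <<'E'
from h import *
im,K,W=shot("n2"); 
for z in (.123,.133):print(z,w2pix(K,W,[.6674,-.0703,z]))
print(rel([.626,.2604,.12]).round(2),observe()["qpos"].round(2))
g=im[:,:,1]; u,v=w2pix(K,W,[.6674,-.0703,.123]).astype(int)
print(u,v);print(g[v-40:v+41:4,u-32:u+33:4])
E
```

```text
t: 11.4
tool_pos: [0.6724, -0.0506, 0.2094]
ee_rot: [-2.432, -1.983, -0.005]
wrist_force: [-0.1, -0.3, -0.1]
grip_width: 0.818
grasp_force: 0.0
0.123 [260.02982447 226.66975706]
0.133 [259.9649644 231.5199652]
[ 29.58 -10.73   8.94] [-0.18  0.45  0.5   1.63  0.    1.6 ]
260 226
[[207 212 212  99 118 135 135 131 132 131 133 231 227 230 230 194 147]
 [212 109 135 133 133 134 125 136 136 137 136 132 241 227 231 241 128]
 [130 137 137 132 135 113 123  71  42  52 132 137 136 221 237 217 224]
 [133 132 133 134 108 103  65  61  63  64  74 107 134 133 136 141 135]
 [134 134 138 134 114  59  62  44  46  53  66  76 141 137 139 136 137]
 [135 134 135 134 116  61  99 112 118 120 120  74 130 134 137 138 140]
 [138 131 135 131 136  64 111 114 120 120 111 114 112 136 133 140 140]
 [137 130 133 130 138 104 107 154 193 203 108 117 140 138 140 137 144]
 [131 128 135 130 133  99 195 101  72  67 199 132 134 131 136 139 137]
 [134 132 133 135 132 188  65 102 122 109  73 215 130 134 136 139 131]
 [136 130 132 128 134 192  79 117 128 117  89 128 122 139 140 129 234]
 [131 130 130 131 129 187  70 109 189 111  84 154 134 122 112 221 215]
 [135 132 135 128 131 123 154  70 102  64  66 188 136 136 107 109 109]
 [128 132 127 132 130 124 128 201 174 191 175 136 133 118 133 198 255]
 [128 127 127 131 127 135 128 130 132 129 136 130 133 134 147 186 254]
 [128 133 129 130 134 134 136 130 133 117 105 137 132 113 167 207 253]
 [128 135 124 130 135 133 131 135 133 122 106 109 137 135 175 186 254]
 [127 128 133 133 134 129 131 131 134 104 110 114 133 116 191 208 253]
 [127 129 131 130 133 130 132 129 130 124 109 110 131 131 196 197 254]
 [132 126 131 128 130 132 104 128 104 112 108 100 114 111 199 226 253]
 [128 124 131 127 134 106 115 110 114 111 112  94 106 128 202 200 253]]
```

```bash
python3 -m creep '[{"hand":6.5,"tx":4,"ty":-1,"tz":0,"twist":-0.1},{"hand":6.5,"tx":8,"ty":-2.5,"tz":0,"twist":-0.2},{"hand":6.5,"tx":12,"ty":-4,"tz":0,"twist":-0.33},{"hand":6.5,"tx":16,"ty":-5.5,"tz":1,"twist":-0.33},{"hand":6.5,"tx":20,"ty":-7,"tz":2,"twist":-0.33},{"hand":6.5,"tx":24,"ty":-8.5,"tz":4,"twist":-0.33},{"hand":6.5,"tx":28,"ty":-10,"tz":7,"twist":-0.33},{"hand":6.5,"tx":29.6,"ty":-10.7,"tz":9,"twist":-0.33},{"hand":6.5,"tx":29.6,"ty":-10.7,"tz":9,"twist":-0.33},{"hand":6.5,"tx":29.6,"ty":-10.7,"tz":9,"twist":-0.33},{"hand":6.5,"tx":29.6,"ty":-10.7,"tz":9,"twist":-0.33}]'; python3 - <<'E'
from h import *
K,W=cam("wrist");im,K,W=shot("b1")
pt=w2pix(K,W,[.626,.2604,.03]);print("pred",pt)
g=cv2.cvtColor(im,cv2.COLOR_BGR2GRAY)
u,v=pt.astype(int);x0,y0=u-50,v-50
c=g[y0:v+45,x0:u+50]
for th in (70,90,200):
    n,l,st,ce=cv2.connectedComponentsWithStats((c>th).astype(np.uint8))
    print(th,[(s.tolist(),(q+[x0,y0]).round(1).tolist()) for s,q in zip(st[1:],ce[1:]) if s[4]>150])
print(c[::4,::4])
print(rel([.626,.2604,.017]).round(2))
E
```

```text
t: 12.82
tool_pos: [0.6286, 0.2579, 0.1221]
ee_rot: [-2.08, -2.352, -0.007]
wrist_force: [0.2, -0.1, -0.1]
grip_width: 0.762
grasp_force: 0.0
pred [257.94702633 198.79222991]
70 [([0, 0, 100, 71, 5428], [258.1, 176.1]), ([68, 71, 32, 24, 555], [291.6, 233.3])]
90 [([28, 0, 72, 71, 3706], [271.0, 180.9]), ([68, 72, 32, 23, 527], [291.8, 233.7])]
200 [([28, 21, 46, 49, 1441], [257.9, 192.5])]
[[ 82  86  82  81  86  85  83  87  85  88  87  84  90  87  91  92  89  93
   89  94  95 111 107  94  94]
 [ 84  86  87  84  82  87  86  88  88  89  92  91  91  89  89  89  92  93
   94  92  99  99  97  97  96]
 [ 82  87  85  86  87  83  82  91  84  90  92  87  93  93  87  90  94  94
   95  95  95  97  94 100  97]
 [ 84  84  85  87  84  86  87  91  92  91  92  89  94  92  91  94  95  93
   95  98  97  98  98  96  99]
 [ 87  89  91  86  88  91  89  89  92  90  93  93  92  92  92  92  90  96
   94  96  98  97  98 100 101]
 [ 88  86  87  86  87  92  87  89  90  95  88 114 185 184 159  85  96  97
   96  96  99  96  94  98  98]
 [ 85  89  85  81  85  89  93  90  90  81 221 218 219 221 222 218 149  95
  
[... 1134 characters left out ...]
55 255 139  55  54
   55  58  56  53  56  53  54]
 [ 56  61  55  57  61  56  53  45  54  49  47  54  48  50  51  57  54  54
   56  54  55  49  53  52  54]
 [ 57  58  59  58  54  56  56  46  49  50  50  52  54  51  54  53  56  56
   52  50 112 109 104  53  56]
 [ 58  55  59  56  56  61  56  61  46  51  54  46  50  54  49  54  56  52
   52 110 105 102 104 103 100]
 [ 49  54  57  52  56  52  59  57  64  49  51  53  50  64  64  49  50  48
  101 100 103  99 105 105 101]
 [ 52  56  58  57  61  59  57  58  55  59  52  47  57  60  56  61  64  73
   98  99 102 101  99 102  99]
 [ 50  55  59  59  58  57  57  56  58  53  62  58  60  61  59  55  62 116
  105 102  95  99  97 101  97]]
[ 0.22 -0.24 10.51]
```

```bash
python3 - <<'E'
from h import *
K,W=load("b1");p=pix2w(K,W,257.9,197,.03);print(p)
g=cv2.cvtColor(cv2.imread("pics/b1.png"),cv2.COLOR_BGR2GRAY)
print(g[175:222,258])
p[2]=.017;print(rel(p))
E
python3 -m creep '[{"hand":6.5,"tx":0.3,"ty":-0.24,"tz":3,"twist":0},{"hand":6.5,"tx":0.3,"ty":-0.24,"tz":6,"twist":0},{"hand":6.5,"tx":0.3,"ty":-0.24,"tz":8,"twist":0},{"hand":6.5,"tx":0.3,"ty":-0.24,"tz":8,"twist":0},{"hand":6.5,"tx":0.3,"ty":-0.24,"tz":8,"twist":0}]'
python3 - <<'E'
from h import *
K,W=load("b1");p=pix2w(K,W,257.9,197,.03);p[2]=.017;print(rel(p))
E
```

```text
[0.62577038 0.26198156 0.03      ]
[255 255 255 255 255 255 255 255 255 255 255 255 221 228 206  55  31  36
  37 130 210 199 203 206 207 203 206 212 207 172 144 139 234 255 255 255
 253 253 253 253 254 255 255  79  44  51  53]
[ 0.37503734 -0.2462738  10.51091941]
t: 13.5
tool_pos: [0.6252, 0.2624, 0.0417]
ee_rot: [-2.077, -2.353, -0.007]
wrist_force: [0.4, -0.3, -0.2]
grip_width: 0.761
grasp_force: 0.0
[-0.05653456  0.05158043  2.47124375]
```

```bash
python3 -m creep '[{"hand":6.5,"tx":-0.05,"ty":0.05,"tz":1.5,"twist":0},{"hand":6.5,"tx":-0.05,"ty":0.05,"tz":2.5,"twist":0},{"hand":6.5,"tx":-0.05,"ty":0.05,"tz":2.5,"twist":0},{"hand":3.5,"tx":-0.05,"ty":0.05,"tz":2.5,"twist":0},{"hand":3.5,"tx":-0.05,"ty":0.05,"tz":2.5,"twist":0},{"hand":3.5,"tx":-0.05,"ty":0.05,"tz":2.5,"twist":0},{"hand":3.5,"tx":-0.05,"ty":0.05,"tz":2.5,"twist":0},{"hand":3.5,"tx":-0.05,"ty":0.05,"tz":2.5,"twist":0}]' 40; python3 - <<'E'
from h import *
K,W=load("b1");p=pix2w(K,W,257.9,197,.03);p[2]=.017;print(rel(p))
i=np.array([.5316,-.1388,.175]);print(rel(i)); print(observe()["qpos"].round(2))
E
```

```text
t: 14.5
tool_pos: [0.6251, 0.2622, 0.0158]
ee_rot: [-2.076, -2.353, -0.005]
wrist_force: [0.7, 0.1, 0.7]
grip_width: 0.452
grasp_force: 40.4
[-0.02818937  0.06840508 -0.1244906 ]
[-38.54607202 -14.26588814 -16.10823084]
[0.3  0.5  0.19 1.26 0.   1.74]
```

```bash
python3 -m creep '[{"hand":3.5,"tx":0,"ty":0,"tz":-5,"twist":0},{"hand":3.5,"tx":-1,"ty":0,"tz":-10,"twist":0},{"hand":3.5,"tx":-4,"ty":-1,"tz":-15,"twist":0},{"hand":3.5,"tx":-8,"ty":-2.5,"tz":-17,"twist":0},{"hand":3.5,"tx":-12,"ty":-4,"tz":-17,"twist":0},{"hand":3.5,"tx":-16,"ty":-5.5,"tz":-17,"twist":0},{"hand":3.5,"tx":-20,"ty":-7,"tz":-17,"twist":0},{"hand":3.5,"tx":-24,"ty":-8.5,"tz":-17,"twist":0},{"hand":3.5,"tx":-28,"ty":-10,"tz":-17,"twist":0},{"hand":3.5,"tx":-32,"ty":-11.5,"tz":-17,"twist":0},{"hand":3.5,"tx":-36,"ty":-13,"tz":-17,"twist":0},{"hand":3.5,"tx":-39,"ty":-14,"tz":-16,"twist":0},{"hand":3.5,"tx":-41.5,"ty":-14.3,"tz":-16,"twist":0},{"hand":3.5,"tx":-42,"ty":-14.3,"tz":-16,"twist":0},{"hand":3.5,"tx":-42,"ty":-14.3,"tz":-16,"twist":0},{"hand":3.5,"tx":-42,"ty":-14.3,"tz":-16,"twist":0}]' ; python3 - <<'E'
from h import *
im,K,W=shot("i1")
print("tip pred",w2pix(K,W,[.5316,-.1388,.133]),"post",w2pix(K,W,[.5254,-.0892,.13]))
print(rel([.5316,-.1388,.1088]))
u,v=w2pix(K,W,[.5316,-.1388,.125]).astype(int)
c=cv2.resize(im[v-50:v+70,u-80:u+80],None,fx=5,fy=5,interpolation=cv2.INTER_CUBIC);print(u-80,v-50)
cv2.imwrite("pics/i1c.png",c)
E
```

```text
t: 16.5
tool_pos: [0.5355, -0.1722, 0.1736]
ee_rot: [-2.074, -2.354, -0.004]
wrist_force: [0.5, 0.0, -0.7]
grip_width: 0.461
grasp_force: 40.5
tip pred [261.22689067 176.90250198] post [261.36093043  94.08607996]
[3.32718189 0.03630829 6.49448097]
181 124
```

View pics/i1c.png

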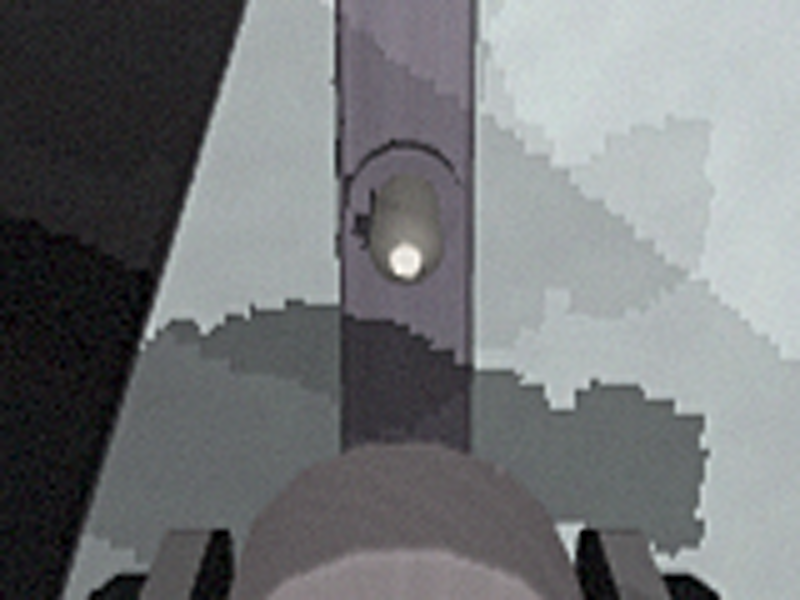

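```bash
python3 -m creep '[{"hand":3.5,"tx":3.38,"ty":0.05,"tz":0,"twist":0},{"hand":3.5,"tx":3.38,"ty":0.05,"tz":1,"twist":0},{"hand":3.5,"tx":3.38,"ty":0.05,"tz":1.5,"twist":0},{"hand":3.5,"tx":3.38,"ty":0.05,"tz":1.5,"twist":0},{"hand":3.5,"tx":3.38,"ty":0.05,"tz":2.2,"twist":0},{"hand":3.5,"tx":3.38,"ty":0.05,"tz":2.8,"twist":0},{"hand":3.5,"tx":3.38,"ty":0.05,"tz":3.3,"twist":0},{"hand":3.5,"tx":3.38,"ty":0.05,"tz":3.8,"twist":0},{"hand":3.5,"tx":3.38,"ty":0.05,"tz":3.8,"twist":0}]'
```

```text
t: 17.68
tool_pos: [0.5313, -0.1392, 0.1349]
ee_rot: [-2.075, -2.352, -0.004]
wrist_force: [-0.0, 0.5, -1.8]
grip_width: 0.454
grasp_force: 40.6
```

```bash
python3 -m creep '[{"hand":3.5,"tx":0,"ty":0,"tz":0.6,"twist":0},{"hand":3.5,"tx":0,"ty":0,"tz":1.2,"twist":0},{"hand":3.5,"tx":0,"ty":0,"tz":1.8,"twist":0},{"hand":3.5,"tx":0,"ty":0,"tz":2.3,"twist":0},{"hand":3.5,"tx":0,"ty":0,"tz":2.55,"twist":0},{"hand":3.5,"tx":0,"ty":0,"tz":2.6,"twist":0},{"hand":3.5,"tx":0,"ty":0,"tz":2.6,"twist":0}]'
```

```text
t: 18.55
tool_pos: [0.5313, -0.1392, 0.1093]
ee_rot: [-2.075, -2.352, -0.004]
wrist_force: [0.2, 1.3, -2.2]
grip_width: 0.456
grasp_force: 40.5
```

```bash
python3 -m creep '[{"hand":5.6,"tx":0,"ty":0,"tz":0,"twist":0},{"hand":5.6,"tx":0,"ty":0,"tz":0,"twist":0},{"hand":5.6,"tx":0,"ty":0,"tz":0,"twist":0},{"hand":5.6,"tx":0,"ty":0,"tz":0,"twist":0},{"hand":5.6,"tx":0,"ty":0,"tz":-3,"twist":0},{"hand":5.6,"tx":0,"ty":0,"tz":-6,"twist":0},{"hand":5.6,"tx":-2,"ty":0,"tz":-10,"twist":0},{"hand":5.6,"tx":-2,"ty":0,"tz":-10,"twist":0},{"hand":5.6,"tx":-2,"ty":0,"tz":-10,"twist":0}]'; python3 - <<'E'
from h import *
im,K,W=shot("p1")
g=cv2.cvtColor(im,cv2.COLOR_BGR2GRAY)
for n,p in [("idl",[.5316,-.1388,.123]),("nose",[.6674,-.0703,.123]),("post",[.5254,-.0892,.13]),("idltip",[.5316,-.1388,.133])]: print(n,w2pix(K,W,p).round(1))
u,v=w2pix(K,W,[.5316,-.1388,.123]).astype(int)
print(g[v-44:v+45:4,u-40:u+41:4])
u,v=w2pix(K,W,[.5254,-.0892,.13]).astype(int)
print(g[v-24:v+25:3,u-30:u+31:3])
print(rel([.5254,-.0892,.106]))
E
```

```text
t: 19.68
tool_pos: [0.5341, -0.1596, 0.2093]
ee_rot: [-2.076, -2.352, -0.004]
wrist_force: [-0.3, 0.3, -0.6]
grip_width: 0.658
grasp_force: 0.0
idl [261.  179.5]
nose [449.4 114.1]
post [261.  115.7]
idltip [261.  182.5]
[[ 54  47  45  50 196 188 194 198 121 117 139 136 138 108 222 229 228 226
  225 228 227]
 [ 45  50  47  43 192 194 190 194 119 117 118 121 137 104 219 219 228 228
  226 218 219]
 [ 47  50  47 129 189 190 188 196 120 116 120 119 119 106 220 215 217 219
  226 213 217]
 [ 43  42  43 202 188 188 190 195 117 115 119 117 118  93 183 217 218 219
  219 216 212]
 [ 37  43  35 194 191 189 189 197 119 111 117  90 119  92 192 192 215 218
  218 216 214]
 [ 52  44  97 186 187 195 193  93 111 127 128 141 107 115 195 192 190 190
  215 213 213]
 [ 49  46 205 186 189 187  83 171 255 253 253 253 254 255  98 190 192 191
  186 211 215]
 [ 53  34 188 187 183 171 208 252 252 252 252 252 252 254 255  94 190 189
  185 188 216]
 [ 38  84 186 184 192 115 252 251 251 255 255 255 252 252 252 255 195 192
  195 190 188]
 [ 40 207 188 188 187 255 251 250 243 111 107 106 100 254 252 252 115 186
  20
[... 2020 characters left out ...]
253 254 139 212 207 202
  229 227 227]
 [ 57  53  50 141 203 218 112 208 255 253 253 253 253 255  87 213 206 204
  205 227 227]
 [ 50  51  45 204 222 216 156  74 232 255 255 255 255 109 104 215 207 208
  222 224 227]
 [ 45  50  50 195 187 193 223 153  72  57  80  41 119 120 101 212 205 209
  231 229 228]
 [ 49  45 121 192 190 191 197 143 136 141 126 136 131 123 103 196 210 220
  228 227 227]
 [ 46  41 201 187 192 192 199 131 115 136 137 133 137 140 105 197 229 227
  228 228 226]
 [ 43  46 196 194 191 194 195 124 111 115 123 135 133 139 109 224 229 228
  228 227 228]
 [ 46 105 192 189 192 186 194 124 114 117 118 116 137 139 104 223 218 217
  228 227 226]]
[ 6.99448905  0.07984202 10.27713736]
```

```bash
python3 -m creep '[{"hand":4,"tx":4,"ty":0.1,"tz":0,"twist":0},{"hand":4,"tx":7.05,"ty":0.1,"tz":2,"twist":0},{"hand":4,"tx":7.05,"ty":0.1,"tz":4,"twist":0},{"hand":4,"tx":7.05,"ty":0.1,"tz":4,"twist":0},{"hand":4,"tx":7.05,"ty":0.1,"tz":7,"twist":0},{"hand":4,"tx":7.05,"ty":0.1,"tz":9,"twist":0},{"hand":4,"tx":7.05,"ty":0.1,"tz":10.1,"twist":0},{"hand":4,"tx":7.05,"ty":0.1,"tz":10.1,"twist":0},{"hand":1,"tx":7.05,"ty":0.1,"tz":10.1,"twist":0},{"hand":1,"tx":7.05,"ty":0.1,"tz":10.1,"twist":0},{"hand":1,"tx":7.05,"ty":0.1,"tz":10.1,"twist":0},{"hand":1,"tx":7.05,"ty":0.1,"tz":10.1,"twist":0},{"hand":1,"tx":7.05,"ty":0.1,"tz":10.1,"twist":0}]' 60; python3 - <<'E'
from h import *
o=observe();t=o["tool_pos"];M=R.from_rotvec(o["ee_rot"]).as_matrix()
piv=np.array([.5428,-.2231]);d=t[:2]-piv;print(np.linalg.norm(d),np.degrees(np.arctan2(d[1],d[0])),np.degrees(np.arctan2(M[1,0],M[0,0])),o["qpos"].round(2))
# rotate actual tool position about pivot (radius from .135)
a0=np.arctan2(d[1],d[0]);c=t[:2]-.135*np.array([np.cos(a0),np.sin(a0)])
for f in np.arange(.05,.66,.05):
    p=c+.135*np.array([np.cos(a0-f),np.sin(a0-f)]);print(round(f,2),rel([*p,t[2]]).round(2))
E
```

```text
t: 21.35
tool_pos: [0.5264, -0.0894, 0.11]
ee_rot: [-2.077, -2.354, -0.004]
wrist_force: [-4.1, -1.3, 5.5]
grip_width: 0.181
grasp_force: 58.3
0.1346551764470758 96.9873684973097 97.14408386523581 [-0.3   0.09 -0.13  1.36  0.    1.15]
0.05 [-0.02  0.67 -0.  ]
0.1 [-0.07  1.35 -0.  ]
0.15 [-0.16  2.02 -0.  ]
0.2 [-0.28  2.68 -0.  ]
0.25 [-0.43  3.34 -0.  ]
0.3 [-0.61  3.99 -0.  ]
0.35 [-0.83  4.63 -0.  ]
0.4 [-1.08  5.25 -0.  ]
0.45 [-1.36  5.87 -0.  ]
0.5 [-1.67  6.47 -0.01]
0.55 [-2.01  7.05 -0.01]
0.6 [-2.38  7.62 -0.01]
0.65 [-2.78  8.16 -0.01]
```

```bash
python3 -m creep '[{"hand":1,"tx":-0.02,"ty":0.67,"tz":-0.2,"twist":0.05},{"hand":1,"tx":-0.07,"ty":1.35,"tz":-0.2,"twist":0.1},{"hand":1,"tx":-0.16,"ty":2.02,"tz":-0.2,"twist":0.15},{"hand":1,"tx":-0.28,"ty":2.68,"tz":-0.2,"twist":0.2},{"hand":1,"tx":-0.43,"ty":3.34,"tz":-0.2,"twist":0.25},{"hand":1,"tx":-0.43,"ty":3.34,"tz":-0.2,"twist":0.25}]' 60; python3 - <<'E'
from h import *
o=observe();M=R.from_rotvec(o["ee_rot"]).as_matrix();print("tool-frame force",M.T@o["wrist_force"])
E
```

```text
t: 22.1
tool_pos: [0.5578, -0.0893, 0.1102]
ee_rot: [-2.351, -2.073, 0.003]
wrist_force: [-7.1, -1.2, 3.4]
grip_width: 0.178
grasp_force: 58.7
tool-frame force [-2.05549149 -6.93842652 -3.34887114]
```

```bash
python3 -m creep '[{"hand":1,"tx":-0.02,"ty":0.81,"tz":0,"twist":0.06},{"hand":1,"tx":-0.1,"ty":1.62,"tz":0,"twist":0.12},{"hand":1,"tx":-0.22,"ty":2.42,"tz":0,"twist":0.18},{"hand":1,"tx":-0.39,"ty":3.21,"tz":0,"twist":0.24},{"hand":1,"tx":-0.6,"ty":3.99,"tz":0,"twist":0.3},{"hand":1,"tx":-0.77,"ty":4.5,"tz":0,"twist":0.34},{"hand":1,"tx":-0.77,"ty":4.5,"tz":0,"twist":0.34},{"hand":1,"tx":-0.77,"ty":4.5,"tz":0,"twist":0.34},{"hand":1,"tx":-0.77,"ty":4.5,"tz":0,"twist":0.34}]' 60; python3 - <<'E'
from h import *
o=observe();M=R.from_rotvec(o["ee_rot"]).as_matrix();print("tool-frame force",M.T@o["wrist_force"])
d=o["tool_pos"][:2]-[.5428,-.2231];print(np.linalg.norm(d),np.radians(96.99)-np.arctan2(d[1],d[0]))
im,K,W=shot("f1")
f=.58;a=np.radians(97)-f;i=np.array([.5428,-.2231])+.085*np.array([np.cos(a),np.sin(a)])
g=cv2.cvtColor(im,cv2.COLOR_BGR2GRAY)
for n in ("top","scene"):
    K,W=cam(n);cv2.imwrite(f"pics/{n}9.png",grab_frame(n)[:,:,::-1])
K,W=cam("top");a0=cv2.imread("pics/top0.png");a1=cv2.imread("pics/top9.png")
for n,p in [("nose",[.6674,-.0703,.123]),("stamp",[.5224,.2434,.025]),("cap",[.39,.42,.04])]:
    print(n,w2pix(K,W,p).round(1))
u,v=w2pix(K,W,[.6674,-.0703,.123]).round().astype(int);print(a1[v-8:v+9,u-8:u+9,1])
d=cv2.absdiff(a0,a1).max(2);print("stamp diff",d[195:220,172:195].max(),"bottle",d[140:170,130:157].max(),"cap",d[240:256,118:135].max(),"eraser",d[142:155,178:197].max())
E
```

```text
t: 23.22
tool_pos: [0.6, -0.1014, 0.1101]
ee_rot: [-2.665, -1.644, 0.007]
wrist_force: [-10.6, 2.2, 5.5]
grip_width: 0.181
grasp_force: 58.9
tool-frame force [ -2.79119314 -10.52077855  -5.42812203]
0.13450294945692867 0.5614379447676399
nose [277.7 159.6]
stamp [182.9 206.9]
cap [127.3 246.1]
[[159 149 137 150 173 184 187 188 187 184 180 173 156 127 108 119 134]
 [171 160 150 160 177 186 189 189 190 189 187 181 163 130 112 125 136]
 [180 177 174 178 184 188 189 189 188 188 188 180 159 127 117 130 138]
 [184 186 186 187 187 188 188 187 184 185 185 176 149 120 122 134 138]
 [186 189 188 188 187 186 187 183 178 178 178 166 136 112 123 136 138]
 [188 189 189 187 184 182 181 175 170 169 164 148 120 109 126 138 136]
 [189 189 188 185 180 171 161 155 152 149 144 127 106 112 131 139 134]
 [189 189 186 181 176 161 145 144 144 135 126 111 102 120 137 140 133]
 [189 187 180 170 168 159 143 144 144 131 120 105 105 129 144 143 133]
 [188 183 170 155 157 158 147 137 132 126 120 107 114 138 150 146 136]
 [186 179 159 137 141 154 153 142 133 133 130 117 123 144 152 146 140]
 [186 174 150 124 122 140 151 150 144 142 135 123 130 147 151 144 141]
 [186 174 150 121 105 112 125 133 134 128 117 114 132 145 145 139 142]
 [187 178 159 132 104  90  93 101 104  99  94 109 132 141 137 132 140]
 [188 183 172 151 123 101  90  84  83  83  89 111 130 134 128 125 135]
 [188 187 182 170 150 131 115 103  99 100 101 115 126 126 119 121 132]
 [189 189 187 181 172 161 150 141 135 125 116 118 123 118 112 119 128]]
stamp diff 2 bottle 2 cap 2 eraser 2
```

```bash
python3 -c "
from station import *
print(sign_off())"
```

```text
the job is handed in; nothing more can be done
None
```

Both rollers are on their spindles and released. The tension arm is held by its thumb post at about 0.56 rad, past the last click at 0.48, with about 10.5 N of spring force on the fingers; the job was handed in at about 23 s, but the sign-off returned no verdict.

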